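Snap the carrier cover over a wine sample and keep the seal pressed

ROBOT

A 7-joint arm with a two-finger parallel gripper is mounted at the origin on the work surface. World frame = base frame: x ahead of the robot, y to its left, z up, the work surface at z = 0. Lengths are in m, angles in rad, forces in N, time in s.
With the tool pointing down it reaches from about 0.4 to 0.85 m from the base axis. Payload 4.5 kg.
Tool frame: the origin (TCP) lies midway between the tips of the shut fingers; the grasp point (between the pads) lies behind it (r.grip_point_offset is the z of the grasp point in the tool frame, in m); z points along the fingers, y is the line along which they close (so a half turn about z gives the same grasp; the last joint's range is limited). The gripper opens to 88 mm and grips with 3 to 60 N. Pads are 18 mm wide; open, the fingers measure 123 mm over their backs; the gripper's body (75 mm by 187 mm) begins 45 mm behind the grasp point.
Start: joints at [-1.071, 0.689, -0.195, 1.565, 0.157, 0.902, -0.215], TCP at [0.281, 0.558, 0.209] pointing down, gripper open.
Joint ranges: [-3.01, 3.01], [-0.46, 2.08], [-1.47, 1.51], [0.13, 2.56], [-1, 4.14], [0.04, 2.09], [-2.66, 2.66]. Speed limits (rad/s): [2.57, 2.57, 3.14, 3.14, 3.14, 3.14, 3.14].

INTERFACE

Orientations are given as a unit quaternion [x, y, z, w].
In Python, from plant import r, optics, workorder gives the robot as it stands.
- The arm moves only by the shell command python3 -m creep 'ROWS' [FORCE]. ROWS is JSON, a list of rows, each an object of numbers: "grip": the gripper command: -1 is shut, 1 is fully open, values between are in proportion; "tx", "ty", "tz": the shift along the tool's x, y, z in cm; "spin": the turn about the tool's z in degrees. In form: [{"grip": .., "tx": .., "ty": .., "tz": .., "spin": ..}, ...]. A call has 1 to 8 rows; each row shifts and turns the commanded pose from where the row before left it, along the tool's axes as they then stand; what a row does not reach is not made up. A row lasts 1/12 s, in which the tool goes at most 41.7 mm and 7.16 degrees, less where a joint would pass 70% of its speed; a pose out of reach is approached as far as the arm can. A call with a gripper value outside its range is refused whole. The fingers move at their own pace and stop on an object; FORCE is the grip in N (left out, the last holds). Time passes only in rows, so rows that do not move let the fingers close. It gives the time, the measured TCP pose, the force, the opening and the grip force at its end, in the units of the state.
- r.get_state(): the state, without advancing time (a new reading comes with each control period).
- optics.snapshot(name): name is "scene" or "side" or "wrist"; returns (picture, depth): 400x640x3 uint8, red, green, blue; 400x640 float32, m along the optical axis (not along the pixel's ray), 0 where there is no reading.
- optics.get_calibration(name): a dict with "fx", "fy", "cx", "cy" (pixels), "D" ([k1, k2, p1, p2, k3] as OpenCV has them; the pictures are not rectified), "extrinsics" (4x4, takes a point from world to camera coordinates). Camera axes: x right, y down, z forward; pixel columns grow to the right and rows downward; lengths in m; the calibration is good to about 2 mm. A picture is of the moment at which its call begins: read the wrist's pose just before it. get_calibration takes no time and is no camera call; for the wrist camera it gives the pose at the moment of the call.
- workorder.finish_job(): hands the job in; it is judged then, once.
The state is a dict: "clock": time; "q": joint angles; "qd": joint speeds; "joint_torque": joint torques, N m; "tool_pos": TCP position; "eef_rot": TCP orientation; "contact_force": force on the tool from outside, world axes, zero at the start; "moment": the same for the moment, N m; "opening": opening from 0.0 (shut) to 1.0 (fully open); "finger_force": force on a finger pad.
Only numpy, scipy, OpenCV 4.12 (cv2) and the standard library are available. Lean on these libraries where they do the work, as an engineer would, in place of code of your own. Each camera call takes 0.05 s, during which the arm holds its last target. There are 200 camera calls.

TASK

Pack the red-capped wine sample for the lab: stand the red-capped vial upright, fully down in the bore of the blue carrier, then put the orange cover over it and press it down until it snaps past the catches onto the sealing ring. Keep pressing the cover firmly down on the ring, and finish like that, still holding it pressed. Do not disturb the other two vials or the tasting bowl.

Things in the scene. Friction and masses are not known exactly. Their poses are not given: they have to be found in the camera images.
- red_vial_mid (a point): The vial to pack: an amber-brown glass sample vial with a red screw cap, standing upright on the bench: cylinder 22 mm across and 70 mm tall (top 16 mm is the cap, same width; foot chamfered 2 mm), about 45 g. The point is its centre, 35 mm above its foot; z is its long axis, up.
- white_vial_mid (a point): Leave alone: an amber-brown glass sample vial with a white screw cap, standing upright on the bench: cylinder 22 mm across and 70 mm tall (top 16 mm is the cap, same width; foot chamfered 2 mm), about 45 g. The point is its centre, 35 mm above its foot; z is its long axis, up.
- green_vial_mid (a point): Leave alone: an amber-brown glass sample vial with a green screw cap, standing upright on the bench: cylinder 22 mm across and 70 mm tall (top 16 mm is the cap, same width; foot chamfered 2 mm), about 45 g. The point is its centre, 35 mm above its foot; z is its long axis, up.
- tasting_cup: Leave alone: a small white ceramic tasting bowl, 68 mm across the rim, 60 mm tall, on the bench. Origin: centre of its underside.
- carrier: The blue sample carrier, bolted to the bench (place differs each time): a round flange 84 mm across, 8 mm thick, with an upright round spigot 48 mm across in the middle, top 31 mm above the bench, holding the bore. A black sprung sealing ring, 50 to 64 mm across, lies around the spigot's foot, its top 12 mm above the bench when free. Origin: bore axis, at bench level; z up.
- bore_mouth (a point): Centre of the mouth of the carrier's bore, 31 mm above the bench. The bore is 25 mm across and 25 mm deep (floor 6 mm above the bench), so a seated vial stands 45 mm out of it.
- catches (a point): On the bore axis at the height of the snap catches, 21 mm above the bench: four steel ball noses around the spigot, 56 mm across, springing inwards. A cover put on by its own weight rests on them, rim about 25 mm above the bench. Pushed down it takes about 8 to 14 N, then, rim about 20 mm up, the force suddenly drops and the catches pull the cover down; at 12 mm the rim meets the sealing ring.
- cover: The orange cover, an upside-down round cup 62 mm outside and 78 mm tall with a black knob on its roof (116 mm in all), about 130 g. It starts on the bench, mouth down. Inside the mouth is a lip 3 mm high and 52.4 mm across; above it 57 mm across, 74 mm deep from the rim. It fits over the spigot in any turn. Origin: centre of the mouth, at the rim (lowest face); z up.
- cover_knob (a point): Centre of the cover's upright round black knob, 26 mm across and 38 mm tall: 97 mm above the rim, 19 mm below the knob's top and 19 mm above the roof.
- seal (a joint): How far the sealing ring is pressed down, in m: 0 when free, 0.004 at its stop. Its spring gives 4 N per mm; the cover's weight alone gives about 0.0003. Pressing firmly means 0.0015 or more (6 N or more).
There are look-alikes about, which are no part of the job. What is meant by the cover is not grey or turquoise, and is the larger of those in its own colour.

How it is judged:
By the outcome, as a careful person would: the job done as asked, in the order asked, and still so for the second after the job is handed in, while the arm keeps its last pose, push and grip.
It also fails if it takes over 61 s, if anything falls off the work surface, if the arm or the gripper's body presses on something with over 40 N, if the wrist force passes 120 N, or if a joint passes its speed limit or range.

## Working session

There is one attempt and no reset: what is moved stays moved. The work goes in short steps, Python scripts to look and compute and a shell command to move; the robot and the scene stay as the last step left them, time stands still between calls to the robot, and variables do not carry over. Pictures are saved under pics/ and viewed, at most 10 in all, crops included, and the job is handed in when it is done.

```bash
ls; mkdir -p pics
python3 - <<'E'
from plant import r, optics
import cv2,numpy as np
s=r.get_state(); print(s, r.grip_point_offset)
for n in ("scene","side"):
    p,d=optics.snapshot(n); np.savez(f'pics/{n}0.npz',p=p,d=d)
    cv2.imwrite(f'pics/{n}0.png',p[:,:,::-1]); c=optics.get_calibration(n); print(n,c)
E
```

```text
pics
{'clock': 0.0, 'q': array([-1.0712279 ,  0.69001204, -0.19446751,  1.56632094,  0.15732858,
        0.90251399, -0.2150942 ]), 'qd': array([-0.00054008,  0.00149365, -0.00247272, -0.00055282, -0.00066835,
       -0.00156107,  0.00093901]), 'joint_torque': array([ 3.97727663e-04, -5.27554178e+01, -1.26634654e+00, -1.53427058e+01,
       -5.25604666e-02,  6.46693516e-03,  1.49404655e-04]), 'tool_pos': array([0.28046605, 0.55777358, 0.20859756]), 'eef_rot': array([ 2.30751051e-01,  9.73012376e-01, -9.23257165e-04, -1.23914940e-04]), 'contact_force': array([ 0.81858688,  0.17957058, -0.10072323]), 'moment': array([-0.03677073,  0.00039829, -0.00085233]), 'finger_force': 0.0, 'opening': 0.9964172138781274} -0.0187
scene {'fx': 517.9915887406951, 'fy': 517.9915887406951, 'cx': 316.3580632686453, 'cy': 199.7824240867538, 'D': array([-0.05079289,  0.        ,  0.        ,  0.        ,  0.        ]), 'extrinsics': array([[-0.66404729,  0.74734607,  0.02269442,  0.37113295],
       [ 0.46129613,  0.43339007, -0.77419566, -0.18825515],
       [-0.58842763, -0.50363368, -0.63253936,  1.58975785],
       [ 0.        ,  0.        ,  0.        ,  1.        ]])}
side {'fx': 486.16077959507254, 'fy': 486.16077959507254, 'cx': 314.77601008741846, 'cy': 195.50674363189108, 'D': array([0.04411602, 0.        , 0.        , 0.        , 0.        ]), 'extrinsics': array([[ 7.77189137e-01, -6.29266593e-01, -7.74609068e-04,
        -4.54594841e-01],
       [-4.82452232e-01, -5.95071719e-01, -6.42751502e-01,
         3.32851191e-01],
       [ 4.04001100e-01,  4.99913197e-01, -7.66074348e-01,
         1.18044242e+00],
       [ 0.00000000e+00,  0.00000000e+00,  0.00000000e+00,
         1.00000000e+00]])}
```

View pics/scene0.png

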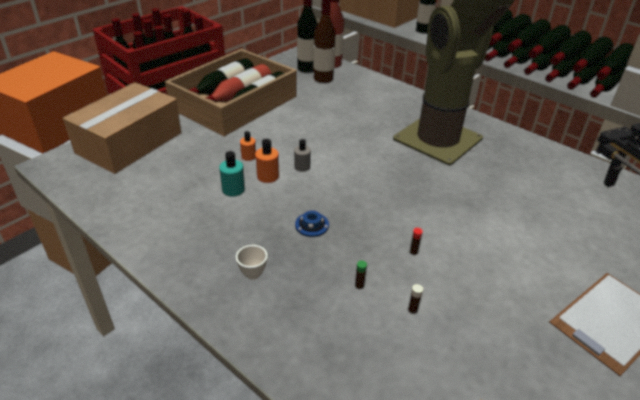

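View pics/side0.png

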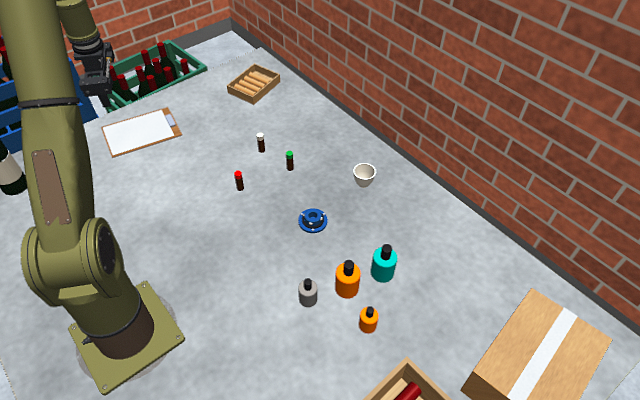

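The scene and side views both show everything. Each pair of pixels below is (scene; side).
- **Cover look-alikes:** large orange (267,162; 347,280), small orange (248,147; 369,320), turquoise (232,175; 384,263) and grey (302,156; 308,292). I choose the large orange.
- **Vials:** red (416,241; 239,181), green (361,275; 290,160) and white (416,298; 261,142). I choose the red.
- **Carrier:** blue (312,223; 313,220).

```bash
cat > h.py <<'E'
import cv2,numpy as np
from plant import r,optics
def ray(c,uv):
    K=np.array([[c['fx'],0,c['cx']],[0,c['fy'],c['cy']],[0,0,1]])
    n=cv2.undistortPoints(np.array([[uv]],float),K,c['D'])[0,0]
    E=c['extrinsics'];R=E[:3,:3];o=-R.T@E[:3,3];d=R.T@np.r_[n,1];return o,d
def onz(c,uv,z):
    o,d=ray(c,uv);return o+d*(z-o[2])/d[2]
def tri(c1,a,c2,b):
    o,d=ray(c1,a);p,e=ray(c2,b)
    t=np.linalg.lstsq(np.c_[d,-e],p-o,rcond=None)[0]
    x,y=o+d*t[0],p+e*t[1];return (x+y)/2,np.linalg.norm(x-y)
def blobs(p,lo,hi,amin=15,roi=None):
    h=cv2.cvtColor(p,cv2.COLOR_RGB2HSV);m=cv2.inRange(h,np.array(lo),np.array(hi))
    if roi: k=np.zeros_like(m);k[roi[1]:roi[3],roi[0]:roi[2]]=255;m&=k
    n,l,s,c=cv2.connectedComponentsWithStats(m)
    return [(c[i].round(1),s[i].tolist()) for i in range(1,n) if s[i,4]>=amin],l
E
python3 - <<'E'
from h import *
c={n:optics.get_calibration(n) for n in('scene','side')}
P={n:np.load(f'pics/{n}0.npz')['p'] for n in c}
rois={'redcap':((0,150,90),(6,255,255),(400,220,435,260),(225,160,250,195)),
'green':((45,100,50),(80,255,255),(345,255,375,295),(280,145,300,175)),
'orange':((6,150,120),(20,255,255),(225,130,285,190),(330,255,390,345)),
'turq':((80,120,60),(95,255,255),(215,150,250,200),(365,240,400,285)),
'blue':((100,120,40),(125,255,255),(285,200,335,240),(290,200,335,240)),
'knob':((0,0,0),(180,255,60),(257,138,279,156),(338,258,359,272)),
'tknob':((0,0,0),(180,255,60),(222,150,242,168),(375,240,397,255)),
'gknob':((0,0,0),(180,255,60),(295,138,309,150),(298,276,318,288)),
'oknob':((0,0,0),(180,255,60),(240,130,256,140),(360,305,380,315))}
for k,(lo,hi,a,b) in rois.items():
    A=blobs(P['scene'],lo,hi,roi=a)[0];B=blobs(P['side'],lo,hi,roi=b)[0]
    print(k,A,B)
    if A and B:
        A=max(A,key=lambda x:x[1][4]);B=max(B,key=lambda x:x[1][4]);print('   ',tri(c['scene'],A[0],c['side'],B[0]))
for n,q in (('scene',(416,287)),('side',(260,135))): print('white top',onz(c[n],q,.07))
for n,q in (('scene',(252,252)),('side',(364,168))): print('cup rim',onz(c[n],q,.06))
print(r.get_state()['tool_pos'])
a=cv2.resize(P['scene'][125:205,200:320],None,fx=4,fy=4);b=cv2.resize(P['side'][240:340,290:400],None,fx=3.2,fy=3.2)
cv2.imwrite('pics/crop1.png',np.hstack([a,b[:320,:320]])[:,:,::-1])
E
```

```text
redcap [(array([417.2, 232. ]), [414, 228, 8, 9, 61])] [(array([237.7, 174.5]), [234, 171, 8, 8, 53])]
    (array([0.46717429, 0.21785936, 0.06262419]), np.float64(0.004544652876339818))
green [(array([361.3, 265.8]), [357, 261, 10, 11, 80])] [(array([289.2, 154.3]), [286, 151, 7, 8, 48])]
    (array([0.63511353, 0.18893559, 0.06241774]), np.float64(0.003902200731516042))
orange [(array([247.3, 142.2]), [241, 138, 14, 9, 89]), (array([265.8, 155.1]), [255, 148, 23, 14, 198])] [(array([348. , 281.3]), [336, 263, 25, 35, 558]), (array([368.6, 320.8]), [360, 307, 18, 26, 280])]
    (array([ 0.48378509, -0.25303143,  0.05902939]), np.float64(0.003170315425440632))
turq [(array([230.5, 177.3]), [220, 160, 23, 36, 556])] [(array([383.2, 265.9]), [371, 247, 26, 36, 617])]
    (array([ 0.59519655, -0.26870535,  0.03692194]), np.float64(0.0005251911001143592))
blue [(array([311.6, 218.6]), [302, 211, 21, 18, 235]), (array([325.3, 220.9]), [324, 217, 4, 8, 21]), (array([297.6, 223. ]), [296, 218, 5, 11, 37]), (array([313. , 231.7]), [300, 227, 27, 9, 134])] [(array([312.5, 219.8]), [299, 209, 
[... 378 characters left out ...]
1, 244, 11, 11, 91])]
    (array([ 0.59888951, -0.26183159,  0.10033801]), np.float64(0.00473583854880568))
gknob [(array([302. , 144.7]), [300, 140, 5, 10, 48])] [(array([307.1, 283.2]), [304, 279, 7, 9, 56])]
    (array([ 0.39668713, -0.20065325,  0.07454673]), np.float64(0.002883991821028264))
oknob [(array([246.9, 135.6]), [245, 132, 5, 8, 35])] [(array([369.4, 310.8]), [366, 307, 7, 8, 45])]
    (array([ 0.46529225, -0.34775916,  0.07132498]), np.float64(0.003759364603948275))
white top [0.61118442 0.31023558 0.07      ]
white top [0.61205678 0.30656033 0.07      ]
cup rim [ 0.75935212 -0.00834973  0.06      ]
cup rim [0.77615577 0.00301553 0.06      ]
[0.28047727 0.55786811 0.20870693]
```

View pics/crop1.png

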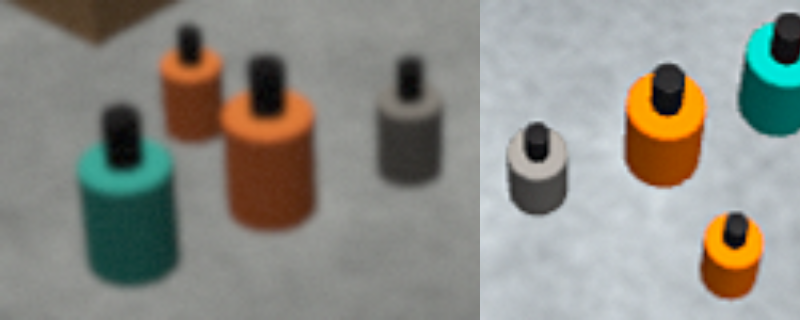

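The crop confirms the choice: the large orange cover, at scene (267,162), is clearly bigger than the small orange one at (248,147). I'll move towards the red vial and take a wrist look.

```bash
python3 -m creep '[{"grip":0.2,"tx":-3.2,"ty":-2.2},{"grip":0.2,"tx":-3.2,"ty":-2.2},{"grip":0.2,"tx":-3.2,"ty":-2.2},{"grip":0.2,"tx":-3.2,"ty":-2.2},{"grip":0.2,"tx":-3.2,"ty":-2.2},{"grip":0.2,"tx":-3.2,"ty":-2.2},{"grip":0.2,"tx":-3.2,"ty":-2.2},{"grip":0.2,"tx":-3.2,"ty":-2.2}]' 15; python3 -m creep '[{"grip":0.2,"tx":-3.2,"ty":-2.2},{"grip":0.2,"tx":-3.2,"ty":-2.2},{"grip":0.2},{"grip":0.2}]'
python3 - <<'E'
from h import *
print(r.get_state()['tool_pos'])
c=optics.get_calibration('wrist');p,d=optics.snapshot('wrist');cv2.imwrite('pics/w1.png',p[:,:,::-1]);print(c)
B=blobs(p,(0,150,90),(6,255,255),60)[0]+blobs(p,(174,150,90),(180,255,255),60)[0]
for b in B: print(b,onz(c,b[0],.07))
E
```

```text
[0.28047727 0.55786811 0.20870693]
{'fx': 323.0113608922797, 'fy': 323.0113608922797, 'cx': 320.12313998391926, 'cy': 198.56423357577765, 'D': array([-0.04772109,  0.        ,  0.        ,  0.        ,  0.        ]), 'extrinsics': array([[ 0.44859897,  0.89373225, -0.00128067, -0.62399488],
       [ 0.84975108, -0.42607825,  0.31045199, -0.0439033 ],
       [ 0.27691528, -0.14035669, -0.9505882 ,  0.39091026],
       [ 0.        ,  0.        ,  0.        ,  1.        ]])}$[0]: bad value
$[0]: bad value
```

View pics/w1.png

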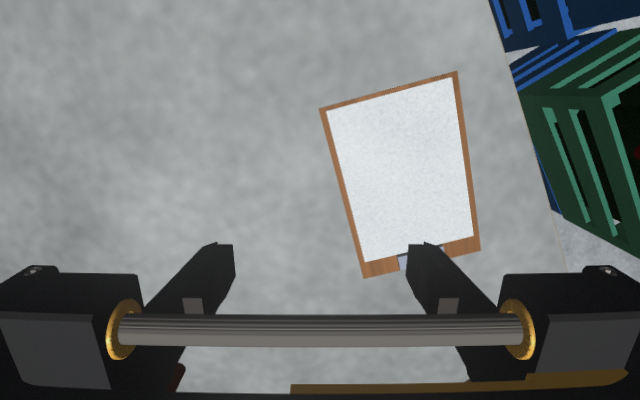

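The wrist picture shows only the clipboard, because the call was refused: it wants every key in each row. I'll retype the rows in full.

```bash
python3 -m creep '[{"grip":0.2,"tx":-3.2,"ty":-2.2,"tz":0,"spin":0},{"grip":0.2,"tx":-3.2,"ty":-2.2,"tz":0,"spin":0},{"grip":0.2,"tx":-3.2,"ty":-2.2,"tz":0,"spin":0},{"grip":0.2,"tx":-3.2,"ty":-2.2,"tz":0,"spin":0},{"grip":0.2,"tx":-3.2,"ty":-2.2,"tz":0,"spin":0},{"grip":0.2,"tx":-3.2,"ty":-2.2,"tz":0,"spin":0},{"grip":0.2,"tx":-3.2,"ty":-2.2,"tz":0,"spin":0},{"grip":0.2,"tx":-3.2,"ty":-2.2,"tz":0,"spin":0}]' 15; python3 -m creep '[{"grip":0.2,"tx":-3.2,"ty":-2.2,"tz":0,"spin":0},{"grip":0.2,"tx":-3.2,"ty":-2.2,"tz":0,"spin":0},{"grip":0.2,"tx":0,"ty":0,"tz":0,"spin":0},{"grip":0.2,"tx":0,"ty":0,"tz":0,"spin":0}]'
python3 - <<'E'
from h import *
c=optics.get_calibration('wrist');p,d=optics.snapshot('wrist');cv2.imwrite('pics/w2.png',p[:,:,::-1])
B=blobs(p,(0,150,90),(6,255,255),60)[0]+blobs(p,(174,150,90),(180,255,255),60)[0]
for b in B: print(b,onz(c,b[0],.07))
E
```

```text
clock: 0.82
tool_pos: [0.4309, 0.2844, 0.2094]
eef_rot: [0.231, 0.973, -0.0, -0.0]
contact_force: [0.6, -0.0, 0.6]
opening: 0.603
finger_force: 0.0
clock: 1.15
tool_pos: [0.469, 0.2151, 0.2091]
eef_rot: [0.234, 0.972, -0.001, 0.0]
contact_force: [0.1, 1.0, 0.9]
opening: 0.6
finger_force: 0.0
(array([322.6, 173.8]), [313, 164, 20, 21, 342]) [0.46718569 0.21852236 0.07      ]
```

View pics/w2.png

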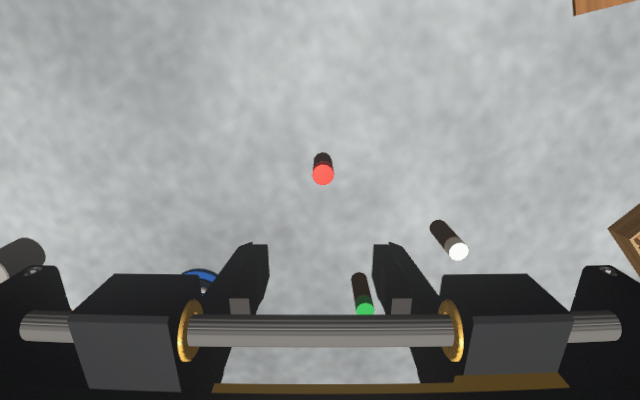

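In the wrist view the red cap is at (323,174), which gives (0.467,0.218) and agrees with the fixed cameras. The green cap (365,309) and white cap (458,251) are well clear, so I'll descend and grasp.

```bash
python3 -m creep '[{"grip":0.0,"tx":0.3,"ty":0.2,"tz":1.2,"spin":0},{"grip":0.0,"tx":0,"ty":0,"tz":2.9,"spin":0},{"grip":0.0,"tx":0,"ty":0,"tz":2.9,"spin":0},{"grip":0.0,"tx":0,"ty":0,"tz":2.9,"spin":0},{"grip":0.0,"tx":0,"ty":0,"tz":2.9,"spin":0},{"grip":0.0,"tx":0,"ty":0,"tz":2.5,"spin":0},{"grip":0.0,"tx":0,"ty":0,"tz":2.3,"spin":0},{"grip":0.0,"tx":0,"ty":0,"tz":0,"spin":0}]' 15
python3 -m creep '[{"grip":-1,"tx":0,"ty":0,"tz":0,"spin":0},{"grip":-1,"tx":0,"ty":0,"tz":0,"spin":0},{"grip":-1,"tx":0,"ty":0,"tz":0,"spin":0},{"grip":-1,"tx":0,"ty":0,"tz":0,"spin":0},{"grip":-1,"tx":0,"ty":0,"tz":0,"spin":0},{"grip":-1,"tx":0,"ty":0,"tz":0,"spin":0}]' 15
```

```text
clock: 1.87
tool_pos: [0.4626, 0.2226, 0.0299]
eef_rot: [0.229, 0.973, -0.002, -0.003]
contact_force: [-0.1, -0.3, 0.3]
opening: 0.502
finger_force: 0.0
clock: 2.37
tool_pos: [0.467, 0.2218, 0.0347]
eef_rot: [0.231, 0.973, 0.001, 0.001]
contact_force: [-0.2, 0.5, 6.6]
opening: 0.236
finger_force: 15.0
```

```bash
python3 -m creep '[{"grip":-1,"tx":0,"ty":0,"tz":-2,"spin":0},{"grip":-1,"tx":0,"ty":0,"tz":-3,"spin":0},{"grip":-1,"tx":0,"ty":0,"tz":-3.5,"spin":0},{"grip":-1,"tx":0,"ty":0,"tz":-3.5,"spin":0}]'
python3 -m creep '[{"grip":-1,"tx":-3.2,"ty":-2.5,"tz":0,"spin":0},{"grip":-1,"tx":-3.2,"ty":-2.5,"tz":0,"spin":0},{"grip":-1,"tx":-3.2,"ty":-2.5,"tz":0,"spin":0},{"grip":-1,"tx":-3.2,"ty":-2.5,"tz":0,"spin":0},{"grip":-1,"tx":-3.2,"ty":-2.5,"tz":0,"spin":0},{"grip":-1,"tx":-3.2,"ty":-2.5,"tz":0,"spin":0},{"grip":-1,"tx":-3.2,"ty":-2.5,"tz":0,"spin":0},{"grip":-1,"tx":0,"ty":0,"tz":0,"spin":0}]'
python3 -m creep '[{"grip":-1,"tx":0,"ty":0,"tz":0,"spin":0},{"grip":-1,"tx":0,"ty":0,"tz":0,"spin":0}]'
python3 - <<'E'
from h import *
print(r.get_state()['tool_pos'])
c=optics.get_calibration('wrist');p,d=optics.snapshot('wrist');cv2.imwrite('pics/w3.png',p[:,:,::-1]);np.savez('pics/w3.npz',p=p,d=d,**{k:np.array(v) for k,v in c.items()})
B=blobs(p,(100,120,40),(125,255,255),60)[0]
for b in B: print(b,onz(c,b[0],.02))
E
```

```text
clock: 2.7
tool_pos: [0.4653, 0.2207, 0.1547]
eef_rot: [0.231, 0.973, -0.0, -0.001]
contact_force: [1.9, 0.3, -0.3]
opening: 0.236
finger_force: 15.0
clock: 3.37
tool_pos: [0.5902, -0.0481, 0.1534]
eef_rot: [0.238, 0.971, -0.003, 0.002]
contact_force: [0.4, -1.3, -1.7]
opening: 0.242
finger_force: 15.0
clock: 3.53
tool_pos: [0.587, -0.0351, 0.1534]
eef_rot: [0.231, 0.973, 0.0, -0.0]
contact_force: [-0.3, 0.8, -1.6]
opening: 0.234
finger_force: 15.0
[ 0.58701437 -0.03506216  0.15340955]
(array([323.7, 141. ]), [282, 101, 84, 85, 2094]) [ 0.55551358 -0.01542248  0.02      ]
(array([323.6, 146.2]), [298, 119, 52, 55, 2074]) [ 0.55991259 -0.01772077  0.02      ]
```

View pics/w3.png

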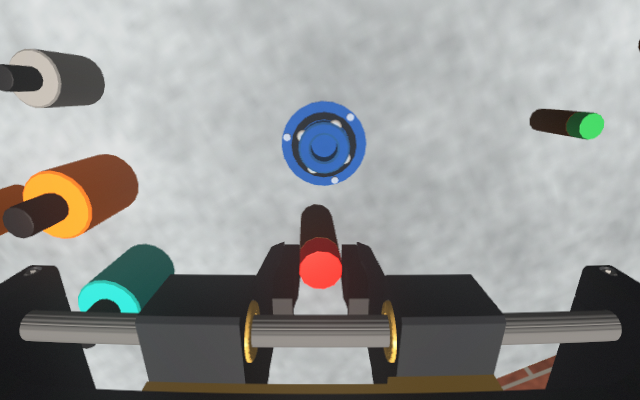

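The carrier is in full view: flange centre about (324,143), spigot (324,146). The vial hangs upright, with its cap at (320,268) and foot near (318,212).

Run:
```python
from h import *
f=np.load('pics/w3.npz');c={k:f[k] for k in f.files if k not in 'pd'};p=f['p']
h=cv2.cvtColor(p,cv2.COLOR_RGB2HSV);m=cv2.inRange(h,(100,120,40),(125,255,255))[90:200,270:380]
cs=sorted(cv2.findContours(m,cv2.RETR_CCOMP,cv2.CHAIN_APPROX_NONE)[0],key=cv2.contourArea)[::-1][:4]
for k in cs:
    if len(k)<20: continue
    e=cv2.fitEllipse(cv2.convexHull(k));u=np.array(e[0])+[270,90]
    print(u,e[1],'z8',onz(c,u,.008),'z31',onz(c,u,.031))
E=c['extrinsics']; print('cam',-E[:3,:3].T@E[:3,3])
# vial: red cap top and tip
def px(P): 
    K=np.array([[c['fx'],0,c['cx']],[0,c['fy'],c['cy']],[0,0,1]]);return cv2.projectPoints(np.array([P],float),cv2.Rodrigues(E[:3,:3])[0],E[:3,3],K,c['D'])[0].ravel()
t=[.587,-.0351]
for dz in(.0367,-.0333): print('expected axis px',px([*t,.1534+dz]))
B=blobs(p,(0,170,200),(8,255,255),60,roi=(280,220,360,300))[0];print(B)
m=((p.sum(2)<140)*255).astype(np.uint8)[200:245,296:340]
ys,xs=np.nonzero(m)
for y in (5,10,15,20,25,30,35): 
  xx=xs[ys==y];print(y+200,xx.min()+296 if len(xx) else 0,xx.max()+296 if len(xx) else 0)
```

```text
[323.62297821 146.07991028] (51.43730926513672, 53.851531982421875) z8 [ 0.56153958 -0.01835437  0.008     ] z31 [ 0.55824261 -0.0170039   0.031     ]
[323.48262405 142.98880386] (83.13021087646484, 83.73578643798828) z8 [ 0.55872972 -0.01710993  0.008     ] z31 [ 0.55563394 -0.01584857  0.031     ]
[323.50305939 153.41767883] (15.382399559020996, 22.338176727294922) z8 [ 0.56806851 -0.02174125  0.008     ] z31 [ 0.56430406 -0.02014827  0.031     ]
[349.71081543 116.67644882] (9.4387845993042, 9.73056697845459) z8 [0.54731399 0.01698808 0.008     ] z31 [0.54503558 0.015808   0.031     ]
cam [5.15493112e-01 5.06707321e-04 3.29224696e-01]
expected axis px [320.38828846 266.15357224]
expected axis px [320.20595253 214.84228919]
[(array([320.3, 269.4]), [299, 251, 43, 37, 1217])]
205 0 0
210 310 327
215 306 329
220 306 331
225 305 332
230 302 333
235 304 334
```

```bash
python3 -m creep '[{"grip":-1,"tx":1.7,"ty":0.2,"tz":0,"spin":0},{"grip":-1,"tx":1.7,"ty":0.2,"tz":0,"spin":0},{"grip":-1,"tx":0,"ty":0,"tz":2.5,"spin":0},{"grip":-1,"tx":0,"ty":0,"tz":2.5,"spin":0},{"grip":-1,"tx":0,"ty":0,"tz":2.2,"spin":0},{"grip":-1,"tx":0,"ty":0,"tz":0,"spin":0},{"grip":-1,"tx":0,"ty":0,"tz":0,"spin":0},{"grip":-1,"tx":0,"ty":0,"tz":0,"spin":0}]'
python3 - <<'E'
from h import *
print(r.get_state()['tool_pos'])
o=[]
for n,w in(('wrist',(240,80,400,300)),('scene',(270,160,350,250)),('side',(270,160,350,250))):
    c=optics.get_calibration(n);p,d=optics.snapshot(n);np.savez(f'pics/{n}4.npz',p=p,d=d,**{k:np.array(v) for k,v in c.items()})
    q=p[w[1]:w[3],w[0]:w[2]];s=440/q.shape[0];o.append(cv2.resize(q,None,fx=s*(.8 if 0 else 1),fy=s))
o=np.hstack(o);o=cv2.resize(o,(800,int(o.shape[0]*800/o.shape[1])));cv2.imwrite('pics/c4.png',o[:,:,::-1]);print(o.shape)
E
```

```text
clock: 4.25
tool_pos: [0.5595, -0.0155, 0.0825]
eef_rot: [0.23, 0.973, 0.0, 0.001]
contact_force: [-0.6, -0.7, -1.0]
opening: 0.239
finger_force: 15.0
[ 0.55949354 -0.01545324  0.08250314]
(319, 800, 3)
```

View pics/c4.png

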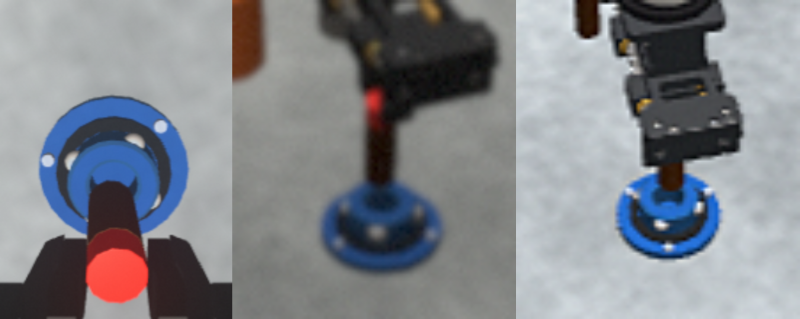

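Wrist crop: the foot hangs over the bore, about 1 mm to its left. The scene and side crops agree. I'll quantify it from this same picture.

Run:
```python
from h import *
f=np.load('pics/wrist4.npz');c={k:f[k] for k in f.files if k not in 'pd'};p=f['p']
h=cv2.cvtColor(p,cv2.COLOR_RGB2HSV);m=cv2.inRange(h,(100,120,40),(125,255,255))
k=max(cv2.findContours(m[100:260,250:390],cv2.RETR_EXTERNAL,cv2.CHAIN_APPROX_NONE)[0],key=cv2.contourArea)
e=cv2.fitEllipse(cv2.convexHull(k));u=np.array(e[0])+[250,100];X=onz(c,u,.008);print(u,e,X)
# vial edges per row
g=p.astype(int)
for y in (208,212,216,220,226,232,238):
    row=g[y,290:350];dk=np.nonzero((row[:,2]<60))[0]+290;print(y,dk.min(),dk.max(),onz(c,((dk.min()+dk.max())/2,y),.05))
T=np.array([[-.8935,.449],[.449,.8935]])
print(T@(X[:2]-np.array([.5595,-.0155])))
```

```text
[317.85951996 195.74714661] ((67.8595199584961, 95.74714660644531), (97.98834228515625, 101.68972778320312), 91.35802459716797) [ 0.55806917 -0.01682273  0.008     ]
208 306 325 [ 0.5533811 -0.0160363  0.05     ]
212 303 330 [ 0.55629679 -0.01673944  0.05      ]
216 302 330 [ 0.55877351 -0.01837471  0.05      ]
220 301 331 [ 0.56142638 -0.01971386  0.05      ]
226 292 343 [ 0.5659168  -0.02080823  0.05      ]
232 301 334 [ 0.56999434 -0.02285916  0.05      ]
238 301 335 [ 0.57428408 -0.02462125  0.05      ]
[ 0.00068454 -0.0018243 ]
```

```bash
python3 -m creep '[{"grip":-1,"tx":0.1,"ty":0.05,"tz":0,"spin":0},{"grip":-1,"tx":0,"ty":0,"tz":0.8,"spin":0},{"grip":-1,"tx":0,"ty":0,"tz":0.8,"spin":0},{"grip":-1,"tx":0,"ty":0,"tz":0.5,"spin":0},{"grip":-1,"tx":0,"ty":0,"tz":0.3,"spin":0},{"grip":-1,"tx":0,"ty":0,"tz":0,"spin":0},{"grip":-1,"tx":0,"ty":0,"tz":0,"spin":0}]'
```

```text
clock: 4.98
tool_pos: [0.5581, -0.0157, 0.057]
eef_rot: [0.231, 0.973, 0.0, -0.0]
contact_force: [-0.0, 1.3, -1.0]
opening: 0.237
finger_force: 14.9
```

```bash
python3 -m creep '[{"grip":-1,"tx":0,"ty":0,"tz":0.6,"spin":0},{"grip":-1,"tx":0,"ty":0,"tz":0.5,"spin":0},{"grip":-1,"tx":0,"ty":0,"tz":0.3,"spin":0},{"grip":-1,"tx":0,"ty":0,"tz":0.2,"spin":0},{"grip":-1,"tx":0,"ty":0,"tz":0,"spin":0},{"grip":-1,"tx":0,"ty":0,"tz":0,"spin":0}]'
```

```text
clock: 5.48
tool_pos: [0.5583, -0.0158, 0.0412]
eef_rot: [0.231, 0.973, 0.0, -0.0]
contact_force: [-0.1, 1.6, -1.4]
opening: 0.24
finger_force: 14.9
```

```bash
python3 -m creep '[{"grip":-1,"tx":0,"ty":0,"tz":0.15,"spin":0},{"grip":-1,"tx":0,"ty":0,"tz":0,"spin":0}]'; python3 -m creep '[{"grip":0.1,"tx":0,"ty":0,"tz":0,"spin":0},{"grip":0.1,"tx":0,"ty":0,"tz":0,"spin":0},{"grip":0.1,"tx":0,"ty":0,"tz":0,"spin":0},{"grip":0.1,"tx":0,"ty":0,"tz":-1.5,"spin":0},{"grip":0.1,"tx":0,"ty":0,"tz":-3,"spin":0},{"grip":0.1,"tx":0,"ty":0,"tz":-4,"spin":0},{"grip":0.1,"tx":0,"ty":0,"tz":-4,"spin":0},{"grip":0.1,"tx":0,"ty":0,"tz":-4,"spin":0}]'
```

```text
clock: 5.65
tool_pos: [0.5592, -0.0161, 0.0408]
eef_rot: [0.231, 0.973, 0.0, 0.001]
contact_force: [-0.8, -0.5, 4.9]
opening: 0.239
finger_force: 15.0
clock: 6.32
tool_pos: [0.5574, -0.0161, 0.2063]
eef_rot: [0.231, 0.973, -0.0, -0.001]
contact_force: [0.8, 0.2, 0.4]
opening: 0.551
finger_force: 0.0
```

```bash
python3 - <<'E'
from h import *
p,d=optics.snapshot('wrist');cv2.imwrite('pics/w5.png',p[:,:,::-1]);c=optics.get_calibration('wrist');np.savez('pics/w5.npz',p=p,**{k:np.array(v) for k,v in c.items()})
for b in blobs(p,(0,150,90),(6,255,255),60)[0]: print(b,onz(c,b[0],.076))
E
python3 -m creep '[{"grip":0.1,"tx":-0.7,"ty":-3.8,"tz":0,"spin":0},{"grip":0.1,"tx":-0.7,"ty":-3.8,"tz":0,"spin":0},{"grip":0.1,"tx":-0.7,"ty":-3.8,"tz":0,"spin":0},{"grip":0.1,"tx":-0.7,"ty":-3.8,"tz":0,"spin":0},{"grip":0.1,"tx":-0.7,"ty":-3.8,"tz":0,"spin":0},{"grip":0.1,"tx":-0.7,"ty":-3.6,"tz":0,"spin":0},{"grip":0.1,"tx":0,"ty":0,"tz":0,"spin":0},{"grip":0.1,"tx":0,"ty":0,"tz":0,"spin":0}]'
python3 - <<'E'
from h import *
print(r.get_state()['tool_pos'])
c=optics.get_calibration('wrist');p,d=optics.snapshot('wrist');cv2.imwrite('pics/w6.png',p[:,:,::-1]);np.savez('pics/w6.npz',p=p,d=d,**{k:np.array(v) for k,v in c.items()})
a=cv2.imread('pics/w5.png')[50:300,160:480];b=cv2.imread('pics/w6.png');cv2.imwrite('pics/c5.png',cv2.resize(np.hstack([a,b[50:300,160:480]]),(800,312)))
for b in blobs(p,(6,150,120),(20,255,255),100)[0]: print(b,onz(c,b[0],.078))
E
```

```text
(array([318.6, 182.2]), [308, 172, 21, 21, 338]) [ 0.56802712 -0.01918334  0.076     ]
clock: 7.03
tool_pos: [0.4926, -0.2398, 0.2043]
eef_rot: [0.234, 0.972, -0.001, -0.001]
contact_force: [0.8, 0.1, -0.4]
opening: 0.551
finger_force: 0.0
[ 0.49264986 -0.23976701  0.20427969]
(array([319.8, 161.7]), [289, 140, 63, 71, 729]) [ 0.47606854 -0.23193068  0.078     ]
(array([220.8, 186.4]), [197, 168, 41, 49, 283]) [ 0.45384273 -0.32910161  0.078     ]
(array([448.8, 332. ]), [442, 311, 12, 51, 157]) [ 0.72125016 -0.18941064  0.078     ]
```

View pics/c5.png

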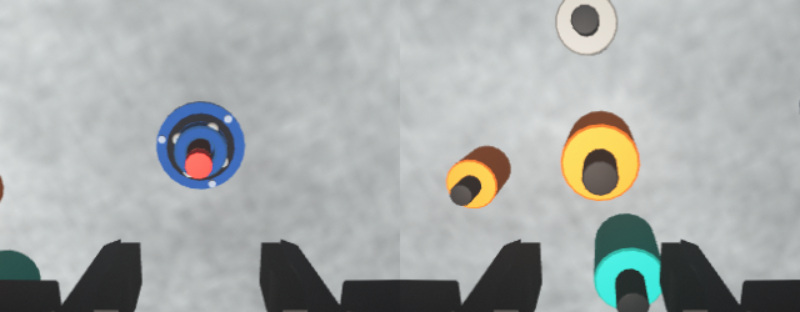

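Left: the vial's red cap stands over the carrier at crop (199,165). Right: the large orange cover is at crop (600,162), with its knob centred at (600,172). I'll check the vial's lean against the carrier and locate the knob.

Run:
```python
from h import *
f=np.load('pics/w5.npz');c={k:f[k] for k in f.files if k not in 'pd'};p=f['p']
m=blobs(p,(100,120,40),(125,255,255),60)
h=cv2.cvtColor(p,cv2.COLOR_RGB2HSV);m=cv2.inRange(h,(100,120,40),(125,255,255))[:,240:400]
k=max(cv2.findContours(m,cv2.RETR_EXTERNAL,cv2.CHAIN_APPROX_NONE)[0],key=cv2.contourArea)
u=np.array(cv2.fitEllipse(cv2.convexHull(k))[0])+[240,0];print('carrier w5',u,onz(c,u,.008))
f=np.load('pics/w6.npz');c={k:f[k] for k in f.files if k not in 'pd'};p=f['p'];d=f['d']
h=cv2.cvtColor(p,cv2.COLOR_RGB2HSV);V=h[...,2]
m=cv2.inRange(h,(6,100,190),(28,255,255));m[:, :280]=0;m[:,370:]=0;m[:130]=0;m[225:]=0
k=max(cv2.findContours(m,cv2.RETR_EXTERNAL,cv2.CHAIN_APPROX_NONE)[0],key=cv2.contourArea)
e=cv2.fitEllipse(cv2.convexHull(k));print('roof',e,onz(c,e[0],.078))
m=cv2.inRange(h,(0,0,60),(180,90,125));m[:,:300]=0;m[:,345:]=0;m[:165]=0;m[:,]=m;m[215:]=0
k=max(cv2.findContours(m,cv2.RETR_EXTERNAL,cv2.CHAIN_APPROX_NONE)[0],key=cv2.contourArea)
e=cv2.fitEllipse(cv2.convexHull(k));print('knobtop',e,onz(c,e[0],.116))
print(r.get_state()['tool_pos'])
# fixed-camera check of vial in carrier
P={n:(optics.get_calibration(n),optics.snapshot(n)[0]) for n in('scene','side')}
A=blobs(P['scene'][1],(0,150,90),(6,255,255),15,(295,180,330,230))[0];B=blobs(P['side'][1],(0,150,90),(6,255,255),15,(295,180,335,230))[0]
print(A,B); print(tri(P['scene'][0],A[0][0],P['side'][0],B[0][0]))
```

```text
carrier w5 [320.0488205  166.17375183] [ 0.56815312 -0.01714292  0.008     ]
roof ((319.7181396484375, 179.72549438476562), (61.49529266357422, 63.24001693725586), 89.06623840332031) [ 0.49176328 -0.24002535  0.078     ]
knobtop ((319.77545166015625, 188.0963897705078), (28.378360748291016, 36.09361267089844), 179.87167358398438) [ 0.48950039 -0.23871972  0.116     ]
[ 0.49380188 -0.23718497  0.2044876 ]
[(array([311.5, 202.9]), [308, 199, 8, 9, 52])] [(array([312.8, 206.7]), [309, 203, 8, 9, 58])]
(array([ 0.55912946, -0.02002592,  0.06900229]), np.float64(0.00410875342087371))
```

```bash
python3 -m creep '[{"grip":0.1,"tx":0.1,"ty":-0.1,"tz":2.5,"spin":0},{"grip":0.1,"tx":0,"ty":0,"tz":3,"spin":0},{"grip":0.1,"tx":0,"ty":0,"tz":2.5,"spin":0},{"grip":0.1,"tx":0,"ty":0,"tz":2,"spin":0},{"grip":0.1,"tx":0,"ty":0,"tz":1.5,"spin":0},{"grip":0.1,"tx":0,"ty":0,"tz":0.5,"spin":0},{"grip":0.1,"tx":0,"ty":0,"tz":0,"spin":0},{"grip":0.1,"tx":0,"ty":0,"tz":0,"spin":0}]'
python3 -m creep '[{"grip":-1,"tx":0,"ty":0,"tz":0,"spin":0},{"grip":-1,"tx":0,"ty":0,"tz":0,"spin":0},{"grip":-1,"tx":0,"ty":0,"tz":0,"spin":0},{"grip":-1,"tx":0,"ty":0,"tz":0,"spin":0},{"grip":-1,"tx":0,"ty":0,"tz":0,"spin":0},{"grip":-1,"tx":0,"ty":0,"tz":0,"spin":0}]' 45
```

```text
clock: 7.85
tool_pos: [0.4938, -0.2361, 0.0854]
eef_rot: [0.23, 0.973, 0.0, 0.0]
contact_force: [0.5, -0.2, 1.3]
opening: 0.549
finger_force: 0.0
clock: 8.35
tool_pos: [0.4952, -0.2397, 0.088]
eef_rot: [0.231, 0.973, -0.002, 0.003]
contact_force: [-5.0, -5.5, 24.6]
opening: 0.127
finger_force: 12.4
```

The 11 mm opening doesn't match a 26 mm knob, so I'll look before lifting.

Run:
```python
from h import *
s=r.get_state();print(s['opening'],s['finger_force'],s['contact_force'],s['tool_pos'])
o=[]
for n,w in(('wrist',(200,130,440,370)),('scene',(210,90,330,210)),('side',(290,210,410,330))):
    p,d=optics.snapshot(n);q=p[w[1]:w[3],w[0]:w[2]];o.append(cv2.resize(q,(266,266)))
cv2.imwrite('pics/c7.png',np.hstack(o)[:,:,::-1])
```

```text
0.127090651362836 12.395043619908392 [-5.01084445 -5.47608531 24.64138439] [ 0.49516747 -0.23972155  0.088025  ]
```

View pics/c7.png

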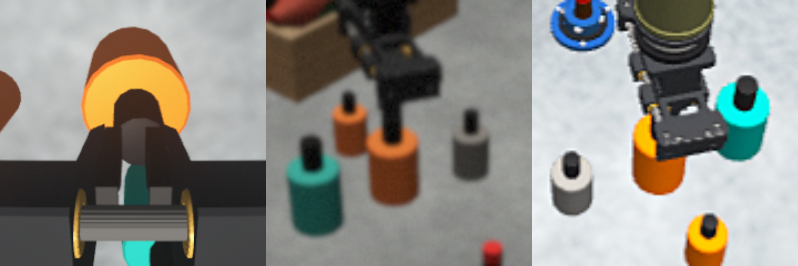

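The pads are pinching the near side of the knob, off-centre in tool x; the cover stands upright and flat. I'll open, rise and re-measure relative to the tool, with the arm at rest this time.

```bash
python3 -m creep '[{"grip":0.1,"tx":0,"ty":0,"tz":-0.3,"spin":0},{"grip":0.1,"tx":0,"ty":0,"tz":0,"spin":0},{"grip":0.1,"tx":0,"ty":0,"tz":-2,"spin":0},{"grip":0.1,"tx":0,"ty":0,"tz":-4,"spin":0},{"grip":0.1,"tx":0,"ty":0,"tz":-4,"spin":0},{"grip":0.1,"tx":0,"ty":0,"tz":-1.7,"spin":0},{"grip":0.1,"tx":0,"ty":0,"tz":0,"spin":0},{"grip":0.1,"tx":0,"ty":0,"tz":0,"spin":0}]'
python3 -m creep '[{"grip":0.1,"tx":0,"ty":0,"tz":0,"spin":0},{"grip":0.1,"tx":0,"ty":0,"tz":0,"spin":0},{"grip":0.1,"tx":0,"ty":0,"tz":0,"spin":0}]'
python3 - <<'E'
from h import *
print(r.get_state()['tool_pos'])
c=optics.get_calibration('wrist');p,d=optics.snapshot('wrist');c2=optics.get_calibration('wrist');print(np.abs(c['extrinsics']-c2['extrinsics']).max())
cv2.imwrite('pics/w8.png',p[:,:,::-1])
h=cv2.cvtColor(p,cv2.COLOR_RGB2HSV)
m=cv2.inRange(h,(6,100,190),(28,255,255));m[:, :270]=0;m[:,380:]=0;m[:110]=0;m[235:]=0
k=max(cv2.findContours(m,cv2.RETR_EXTERNAL,cv2.CHAIN_APPROX_NONE)[0],key=cv2.contourArea)
e=cv2.fitEllipse(cv2.convexHull(k));X=onz(c,e[0],.078);print('roof',e,X)
s=r.get_state();print(np.array([[-.8935,.449],[.449,.8935]])@(X[:2]-s['tool_pos'][:2]),s['tool_pos'])
E=c['extrinsics'];K=np.array([[c['fx'],0,c['cx']],[0,c['fy'],c['cy']],[0,0,1]])
print('tcp axis at z.078 px',cv2.projectPoints(np.array([[*s['tool_pos'][:2],.078]]),cv2.Rodrigues(E[:3,:3])[0],E[:3,3],K,c['D'])[0].ravel())
P={n:(optics.get_calibration(n),optics.snapshot(n)[0]) for n in('scene','side')}
A=blobs(P['scene'][1],(0,0,0),(180,255,60),15,(257,138,279,156))[0];B=blobs(P['side'][1],(0,0,0),(180,255,60),15,(338,255,362,275))[0]
print(A,B)
E
```

```text
clock: 9.17
tool_pos: [0.4932, -0.237, 0.2052]
eef_rot: [0.231, 0.973, 0.0, 0.001]
contact_force: [-1.1, 0.4, -0.6]
opening: 0.544
finger_force: 0.0
clock: 9.42
tool_pos: [0.492, -0.2367, 0.2033]
eef_rot: [0.231, 0.973, 0.0, -0.002]
contact_force: [-0.3, -0.8, 0.1]
opening: 0.553
finger_force: 0.0
[ 0.49201528 -0.23672635  0.2033161 ]
0.00048435862598922297
roof ((317.0878601074219, 182.17794799804688), (61.52046585083008, 63.27425003051758), 92.1154556274414) [ 0.49174278 -0.23997531  0.078     ]
[-0.0010014  -0.00309971] [ 0.49223983 -0.23675591  0.20353986]
tcp axis at z.078 px [320.30257409 181.17487648]
[(array([266.3, 146.2]), [263, 140, 8, 14, 99])] [(array([348.1, 267.6]), [344, 260, 10, 15, 99])]
```

Run:
```python
from h import *
c=optics.get_calibration('wrist');p,d=optics.snapshot('wrist');s=r.get_state();print(s['tool_pos'])
np.savez('pics/w9.npz',p=p,d=d,**{k:np.array(v) for k,v in c.items()})
K=np.array([[c['fx'],0,c['cx']],[0,c['fy'],c['cy']],[0,0,1]])
v,u=np.mgrid[0:400,0:640];n=cv2.undistortPoints(np.c_[u.ravel(),v.ravel()].astype(float)[:,None],K,c['D'])[:,0]
E=c['extrinsics'];X=(np.c_[n,np.ones(len(n))]*d.ravel()[:,None]-E[:3,3])@E[:3,:3]
X[d.ravel()==0]=np.nan
T=np.array([[-.8935,.449],[.449,.8935]])
L=(X[:,:2]-s['tool_pos'][:2])@T.T
ok=(np.abs(L)<.045).all(1)&(X[:,2]>.03)&(X[:,2]<.14);
print(np.histogram(X[ok,2],bins=np.arange(.03,.145,.005)))
for lo,hi in((.07,.085),(.085,.11),(.11,.125)):
    k=ok&(X[:,2]>lo)&(X[:,2]<hi);print(lo,k.sum(),L[k].min(0),L[k].max(0),np.nanmedian(X[k,2]))
Z=X[:,2].reshape(400,640);print('rows profile col317',[(y,round(float(Z[y,317]),3)) for y in range(145,225,4)])
print('cols row 192',[(x,round(float(Z[192,x]),3)) for x in range(285,350,4)])
```

```text
[ 0.49273956 -0.23694903  0.20424331]
(array([  28,   30,   33,   32,   39,   36,   45,   34,   48, 2126,   54,
         33,   34,   36,   35,   39,   62,  626,    0,    0,    0,    0]), array([0.03 , 0.035, 0.04 , 0.045, 0.05 , 0.055, 0.06 , 0.065, 0.07 ,
       0.075, 0.08 , 0.085, 0.09 , 0.095, 0.1  , 0.105, 0.11 , 0.115,
       0.12 , 0.125, 0.13 , 0.135, 0.14 ]))
0.07 2228 [-0.03170536 -0.03340258] [0.02906426 0.02808185] 0.07831661737906764
0.085 177 [-0.00211635 -0.01510144] [0.01113973 0.01004103] 0.09825518913690497
0.11 688 [-0.01382827 -0.01486371] [0.01102405 0.00924687] 0.1163126744244836
rows profile col317 [(145, 0.04), (149, 0.067), (153, 0.076), (157, 0.077), (161, 0.078), (165, 0.078), (169, 0.078), (173, 0.092), (177, 0.105), (181, 0.116), (185, 0.116), (189, 0.116), (193, 0.116), (197, 0.116), (201, 0.116), (205, 0.117), (209, 0.079), (213, 0.0), (217, 0.001), (221, 0.0)]
cols row 192 [(285, 0.001), (289, 0.077), (293, 0.079), (297, 0.079), (301, 0.078), (305, 0.117), (309, 0.116), (313, 0.117), (317, 0.117), (321, 0.116), (325, 0.116), (329, 0.118), (333, 0.078), (337, 0.079), (341, 0.079), (345, 0.078), (349, 0.0)]
```

The depth map shows a normal 26 mm knob with its top at 0.116, centred about (-1.4,-2.8) mm from the tool axis. I'll retry better centred, slightly higher and with a gentler close, watching the opening.

```bash
python3 -m creep '[{"grip":0.1,"tx":-0.1,"ty":-0.3,"tz":2.5,"spin":0},{"grip":0.1,"tx":0,"ty":0,"tz":3,"spin":0},{"grip":0.1,"tx":0,"ty":0,"tz":2.5,"spin":0},{"grip":0.1,"tx":0,"ty":0,"tz":2,"spin":0},{"grip":0.1,"tx":0,"ty":0,"tz":1.1,"spin":0},{"grip":0.1,"tx":0,"ty":0,"tz":0.3,"spin":0},{"grip":0.1,"tx":0,"ty":0,"tz":0,"spin":0},{"grip":0.1,"tx":0,"ty":0,"tz":0,"spin":0}]' 10
python3 -m creep '[{"grip":-1,"tx":0,"ty":0,"tz":0,"spin":0},{"grip":-1,"tx":0,"ty":0,"tz":0,"spin":0}]' 10
python3 -m creep '[{"grip":-1,"tx":0,"ty":0,"tz":0,"spin":0},{"grip":-1,"tx":0,"ty":0,"tz":0,"spin":0}]' 10
python3 -m creep '[{"grip":-1,"tx":0,"ty":0,"tz":0,"spin":0},{"grip":-1,"tx":0,"ty":0,"tz":0,"spin":0},{"grip":-1,"tx":0,"ty":0,"tz":0,"spin":0}]' 10
```

```text
clock: 10.28
tool_pos: [0.4933, -0.2404, 0.0917]
eef_rot: [0.231, 0.973, -0.0, 0.001]
contact_force: [0.4, -0.6, 0.9]
opening: 0.548
finger_force: 0.0
clock: 10.45
tool_pos: [0.4934, -0.2406, 0.092]
eef_rot: [0.231, 0.973, -0.0, 0.001]
contact_force: [0.3, -0.6, -0.8]
opening: 0.415
finger_force: 0.0
clock: 10.62
tool_pos: [0.4929, -0.2405, 0.0915]
eef_rot: [0.231, 0.973, -0.0, 0.001]
contact_force: [-1.0, -0.6, -1.2]
opening: 0.269
finger_force: 0.0
clock: 10.87
tool_pos: [0.4926, -0.2403, 0.091]
eef_rot: [0.231, 0.973, 0.0, 0.0]
contact_force: [-0.7, -1.0, -0.7]
opening: 0.046
finger_force: 0.0
```

Run:
```python
from h import *
s=r.get_state();print(s['tool_pos'],s['eef_rot'],s['opening'],s['finger_force'])
o=[]
for n,w in(('wrist',(170,110,470,335)),('side',(290,200,410,290))):
    p,d=optics.snapshot(n);np.savez(f'pics/{n}10.npz',p=p,d=d,**{k:np.array(v) for k,v in optics.get_calibration(n).items()})
    o.append(cv2.resize(p[w[1]:w[3],w[0]:w[2]],(400,300),interpolation=cv2.INTER_CUBIC))
cv2.imwrite('pics/c10.png',np.hstack(o)[:,:,::-1])
for n in('scene','side'):
    c=optics.get_calibration(n);p,d=optics.snapshot(n)
    E=c['extrinsics'];K=np.array([[c['fx'],0,c['cx']],[0,c['fy'],c['cy']],[0,0,1]])
    v,u=np.mgrid[0:400,0:640];q=cv2.undistortPoints(np.c_[u.ravel(),v.ravel()].astype(float)[:,None],K,c['D'])[:,0]
    X=(np.c_[q,np.ones(len(q))]*d.ravel()[:,None]-E[:3,3])@E[:3,:3];X[d.ravel()==0]=np.nan
    T=np.array([[-.8935,.449],[.449,.8935]]);L=(X[:,:2]-s['tool_pos'][:2])@T.T
    for lo,hi in((.05,.077),(.08,.09),(.09,.1),(.1,.112),(.112,.125),(.125,.14)):
        k=(np.abs(L)<.07).all(1)&(X[:,2]>lo)&(X[:,2]<hi);print(n,lo,k.sum(),(L[k].min(0),L[k].max(0)) if k.any() else '')
```

```text
[ 0.49258918 -0.24028558  0.09096049] [2.30780256e-01 9.73005892e-01 3.24906651e-05 7.43793094e-05] 0.045765943879320196 0.0
scene 0.05 224 (array([-0.02954321, -0.0269459 ]), array([0.02927497, 0.0358687 ]))
scene 0.08 55 (array([-0.02642845, -0.02131365]), array([0.02580876, 0.02777734]))
scene 0.09 33 (array([-0.0107944 , -0.00036753]), array([0.01273564, 0.01638405]))
scene 0.1 36 (array([-0.01087865,  0.00243622]), array([0.01381748, 0.01858828]))
scene 0.112 41 (array([-0.0109174 , -0.01014992]), array([0.01416536, 0.01704593]))
scene 0.125 42 (array([-0.00973935, -0.01094806]), array([0.01166717, 0.01839221]))
side 0.05 199 (array([-0.02400575, -0.03175084]), array([0.02935781, 0.02818958]))
side 0.08 14 (array([ 0.00890898, -0.0184193 ]), array([0.02643455, 0.01018942]))
side 0.09 4 (array([ 0.00966483, -0.00629239]), array([ 0.01093853, -0.00011747]))
side 0.1 4 (array([ 0.01077675, -0.00171335]), array([0.01168099, 0.00284357]))
side 0.112 3 (array([ 0.0087167 , -0.00104867]), array([0.01133692, 0.00206598]))
side 0.125 0
```

View pics/c10.png

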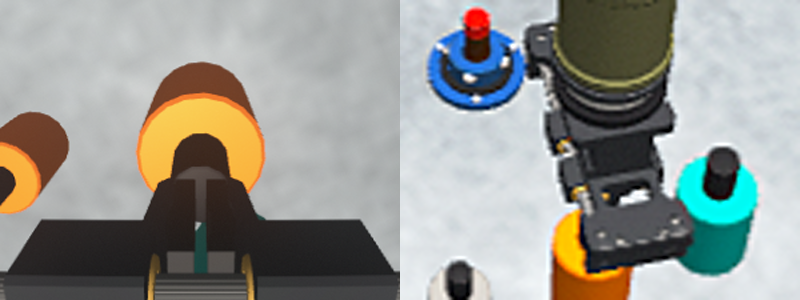

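The last picture shows the shut fingertips lying over the knob's grey top, seen in the gap at crop (200,180), so the real tips look higher than the reported TCP. I'll check their depth.

Run:
```python
from h import *
for fn,s in(('wrist10',[.49259,-.24029,.09096]),('w9',[.4927,-.2369,.2042]),('w3',[.587,-.0351,.1534])):
    f=np.load(f'pics/{fn}.npz');c={k:f[k] for k in f.files if k not in 'pd'};d=f['d'];s=np.array(s)
    E=c['extrinsics'];K=np.array([[c['fx'],0,c['cx']],[0,c['fy'],c['cy']],[0,0,1]])
    v,u=np.mgrid[0:400,0:640];q=cv2.undistortPoints(np.c_[u.ravel(),v.ravel()].astype(float)[:,None],K,c['D'])[:,0]
    X=(np.c_[q,np.ones(len(q))]*d.ravel()[:,None]-E[:3,3])@E[:3,:3]
    T=np.array([[-.8935,.449],[.449,.8935]]);L=np.c_[(X[:,:2]-s[:2])@T.T,s[2]-X[:,2]].reshape(400,640,3)
    print(fn,'tcp px',cv2.projectPoints(s[None],cv2.Rodrigues(E[:3,:3])[0],E[:3,3],K,c['D'])[0].ravel())
    for col in ((301,336) if fn=='wrist10' else (255,260,385) if fn=='w9' else (275,290,350,362)):
        print(col,[(y,*(L[y,col]*1000).round().tolist()) if d[y,col]>0 else (y,0) for y in range(236,300,7)])
```

```text
wrist10 tcp px [320.35776192 234.91109232]
301 [(236, 6.0, -11.0, -15.0), (243, 10.0, -10.0, -31.0), (250, 7.0, -9.0, -34.0), (257, 9.0, -9.0, -43.0), (264, 8.0, -9.0, -48.0), (271, 9.0, -8.0, -55.0), (278, 8.0, -8.0, -60.0), (285, 7.0, -8.0, -64.0), (292, 8.0, -7.0, -70.0), (299, 8.0, -7.0, -74.0)]
336 [(236, 10.0, 8.0, -23.0), (243, 7.0, 8.0, -25.0), (250, 8.0, 8.0, -35.0), (257, 8.0, 7.0, -42.0), (264, 8.0, 7.0, -49.0), (271, 9.0, 7.0, -56.0), (278, 8.0, 6.0, -61.0), (285, 8.0, 6.0, -66.0), (292, 9.0, 6.0, -71.0), (299, 9.0, 6.0, -76.0)]
w9 tcp px [320.446978   235.04758236]
255 [(236, -94.0, -84.0, 203.0), (243, 11.0, -32.0, -33.0), (250, 8.0, -32.0, -35.0), (257, 8.0, -30.0, -42.0), (264, 8.0, -29.0, -49.0), (271, 9.0, -28.0, -56.0), (278, 7.0, -27.0, -59.0), (285, 8.0, -26.0, -66.0), (292, 8.0, -25.0, -70.0), (299, 7.0, -25.0, -73.0)]
260 [(236, -94.0, -77.0, 204.0), (243, -103.0, -78.0, 203.0), (250, 8.0, -29.0, -35.0), (257, 8.0, -28.0, -41.0), (264, 8.0, -27.0, -49.0), (271, 8.0, -26.0, -55.0), (278, 6.0, -26.0, -57.0), (285, 3.0, -26.0, -58.0), (292, 0.0, -26.0, -59.0), (29
[... 663 characters left out ...]
257, 8.0, -14.0, -43.0), (264, 8.0, -13.0, -49.0), (271, 8.0, -13.0, -55.0), (278, 8.0, -12.0, -61.0), (285, 8.0, -12.0, -66.0), (292, 8.0, -12.0, -70.0), (299, 8.0, -11.0, -74.0)]
350 [(236, -70.0, 33.0, 152.0), (243, -79.0, 34.0, 152.0), (250, 9.0, 14.0, -37.0), (257, 9.0, 14.0, -44.0), (264, 8.0, 13.0, -49.0), (271, 8.0, 13.0, -55.0), (278, 8.0, 12.0, -60.0), (285, 8.0, 12.0, -66.0), (292, 8.0, 11.0, -70.0), (299, 9.0, 11.0, -75.0)]
362 [(236, -71.0, 47.0, 153.0), (243, -79.0, 47.0, 153.0), (250, 10.0, 20.0, -39.0), (257, 10.0, 19.0, -46.0), (264, 9.0, 18.0, -51.0), (271, 8.0, 18.0, -55.0), (278, 8.0, 17.0, -60.0), (285, 9.0, 16.0, -66.0), (292, 8.0, 16.0, -70.0), (299, 8.0, 15.0, -75.0)]
```

The tips really sit about 28 mm above the reported TCP, which explains the miss over the knob and the earlier press on its top. I'll open, go 3.5 cm lower and grasp.

```bash
python3 -m creep '[{"grip":0.1,"tx":0,"ty":0,"tz":-1,"spin":0},{"grip":0.1,"tx":0,"ty":0,"tz":0,"spin":0},{"grip":0.1,"tx":0,"ty":0,"tz":0,"spin":0},{"grip":0.1,"tx":0,"ty":0,"tz":0,"spin":0},{"grip":0.1,"tx":0,"ty":0,"tz":0,"spin":0},{"grip":0.1,"tx":0,"ty":0,"tz":0,"spin":0}]' 10
python3 -m creep '[{"grip":0.1,"tx":0,"ty":0,"tz":1,"spin":0},{"grip":0.1,"tx":0,"ty":0,"tz":1.5,"spin":0},{"grip":0.1,"tx":0,"ty":0,"tz":1.3,"spin":0},{"grip":0.1,"tx":0,"ty":0,"tz":0.7,"spin":0},{"grip":0.1,"tx":0,"ty":0,"tz":0,"spin":0}]' 10
python3 -m creep '[{"grip":-1,"tx":0,"ty":0,"tz":0,"spin":0},{"grip":-1,"tx":0,"ty":0,"tz":0,"spin":0},{"grip":-1,"tx":0,"ty":0,"tz":0,"spin":0},{"grip":-1,"tx":0,"ty":0,"tz":0,"spin":0},{"grip":-1,"tx":0,"ty":0,"tz":0,"spin":0}]' 50
```

```text
clock: 11.57
tool_pos: [0.4924, -0.2403, 0.1008]
eef_rot: [0.231, 0.973, 0.0, -0.0]
contact_force: [-0.7, -1.0, 0.3]
opening: 0.436
finger_force: 0.0
clock: 11.98
tool_pos: [0.4913, -0.2397, 0.054]
eef_rot: [0.231, 0.973, 0.0, -0.002]
contact_force: [0.4, 0.2, 0.3]
opening: 0.552
finger_force: 0.0
clock: 12.4
tool_pos: [0.493, -0.2405, 0.0565]
eef_rot: [0.231, 0.973, -0.0, 0.001]
contact_force: [-0.2, -0.4, 1.8]
opening: 0.28
finger_force: 50.0
```

```bash
python3 -m creep '[{"grip":-1,"tx":0,"ty":0,"tz":-1.5,"spin":0},{"grip":-1,"tx":0,"ty":0,"tz":-2.5,"spin":0},{"grip":-1,"tx":0,"ty":0,"tz":-3,"spin":0},{"grip":-1,"tx":0,"ty":0,"tz":-3,"spin":0},{"grip":-1,"tx":0,"ty":0,"tz":-2,"spin":0},{"grip":-1,"tx":0,"ty":0,"tz":0,"spin":0}]'
python3 -m creep '[{"grip":-1,"tx":0.7,"ty":3.8,"tz":0,"spin":0},{"grip":-1,"tx":0.7,"ty":3.8,"tz":0,"spin":0},{"grip":-1,"tx":0.7,"ty":3.8,"tz":0,"spin":0},{"grip":-1,"tx":0.7,"ty":3.8,"tz":0,"spin":0},{"grip":-1,"tx":0.7,"ty":3.8,"tz":0,"spin":0},{"grip":-1,"tx":0.7,"ty":3.9,"tz":0,"spin":0},{"grip":-1,"tx":0,"ty":0,"tz":0,"spin":0},{"grip":-1,"tx":0,"ty":0,"tz":0,"spin":0}]'
python3 -m creep '[{"grip":-1,"tx":0,"ty":0,"tz":0,"spin":0},{"grip":-1,"tx":0,"ty":0,"tz":0,"spin":0},{"grip":-1,"tx":0,"ty":0,"tz":0,"spin":0}]'
python3 - <<'E'
from h import *
s=r.get_state();c=optics.get_calibration('wrist');p,d=optics.snapshot('wrist');print(s['tool_pos'])
np.savez('pics/w11.npz',p=p,d=d,**{k:np.array(v) for k,v in c.items()})
h=cv2.cvtColor(p,cv2.COLOR_RGB2HSV);T=np.array([[-.8935,.449],[.449,.8935]])
m=cv2.inRange(h,(100,120,40),(125,255,255))
for k in cv2.findContours(m,cv2.RETR_EXTERNAL,cv2.CHAIN_APPROX_NONE)[0]:
    if cv2.contourArea(k)>150: print('blue',cv2.boundingRect(k),cv2.contourArea(k))
m=cv2.inRange(h,(6,100,60),(28,255,255))
for k in cv2.findContours(m,cv2.RETR_EXTERNAL,cv2.CHAIN_APPROX_NONE)[0]:
    if cv2.contourArea(k)>300:
        e=cv2.fitEllipse(cv2.convexHull(k));print('or',cv2.boundingRect(k),e)
for n in('scene','side'):
    p,d=optics.snapshot(n);np.savez(f'pics/{n}11.npz',p=p,d=d)
    for b in blobs(p,(6,150,70),(20,255,255),100,(270,100,380,240))[0]: print(n,b)
    for b in blobs(p,(100,120,40),(125,255,255),40,(280,190,345,250))[0]: print(n,'blue',b)
E
```

```text
clock: 12.9
tool_pos: [0.4951, -0.2412, 0.18]
eef_rot: [0.231, 0.973, -0.001, 0.004]
contact_force: [0.2, -0.2, -1.2]
opening: 0.281
finger_force: 50.0
clock: 13.57
tool_pos: [0.5577, -0.013, 0.175]
eef_rot: [0.228, 0.974, 0.001, -0.001]
contact_force: [-0.2, -1.0, -2.4]
opening: 0.28
finger_force: 50.0
clock: 13.82
tool_pos: [0.5572, -0.0189, 0.1755]
eef_rot: [0.232, 0.973, -0.001, -0.0]
contact_force: [0.0, 0.0, -1.8]
opening: 0.278
finger_force: 50.0
[ 0.55722123 -0.01891977  0.17550029]
blue (303, 155, 43, 16) 291.0
blue (285, 134, 76, 52) 954.0
or (150, 371, 401, 23) ((371.65966796875, 382.3306884765625), (23.358781814575195, 456.5918884277344), 89.1820068359375)
or (236, 301, 17, 62) ((244.0066375732422, 331.8611755371094), (17.024898529052734, 65.13328552246094), 4.584000110626221)
or (388, 300, 18, 63) ((396.1912536621094, 331.86627197265625), (16.87767791748047, 65.70098876953125), 175.02859497070312)
or (0, 208, 62, 54) ((25.5980281829834, 234.4042510986328), (45.4051628112793, 75.5204849243164), 65.40624237060547)
or (263, 165, 115, 97) ((320.2447814941406, 219.38967895507812), (101.10287475585938, 123.3663101196289), 83.48284149169922)
scene (array([312.5, 173.5]), [299, 152, 28, 42, 881])
scene blue (array([311.5, 219.8]), [301, 213, 22, 16, 176])
scene blue (array([313. , 231.7]), [300, 227, 27, 9, 134])
side (array([351.6, 105.4]), [340, 100, 20, 15, 113])
side (array([370.2, 105.8]), [357, 100, 22, 16, 144])
side (array([371.3, 119.8]), [363, 110, 17, 21, 120])
side (array([310.9, 191. ]), [300, 171, 23, 33, 463])
side blue (array([312.4, 221.1]), [299, 209, 29, 24, 372])
```

```bash
python3 -m creep '[{"grip":-1,"tx":0,"ty":0.2,"tz":1.5,"spin":0},{"grip":-1,"tx":0,"ty":0,"tz":2,"spin":0},{"grip":-1,"tx":0,"ty":0,"tz":2,"spin":0},{"grip":-1,"tx":0,"ty":0,"tz":1.5,"spin":0},{"grip":-1,"tx":0,"ty":0,"tz":1,"spin":0},{"grip":-1,"tx":0,"ty":0,"tz":0.2,"spin":0},{"grip":-1,"tx":0,"ty":0,"tz":0,"spin":0},{"grip":-1,"tx":0,"ty":0,"tz":0,"spin":0}]'
python3 - <<'E'
from h import *
s=r.get_state();print(s['tool_pos'],s['contact_force'])
C={n:(optics.get_calibration(n),optics.snapshot(n)[0]) for n in('scene','side')}
for n,(c,p) in C.items():
    h=cv2.cvtColor(p,cv2.COLOR_RGB2HSV)
    o=cv2.inRange(h,(6,150,60),(22,255,255));b=cv2.inRange(h,(100,120,40),(125,255,255))
    for m,nm in((o,'orange'),(b,'blue')):
        m[:180]=0;m[250:]=0;m[:,:285]=0;m[:,345:]=0
        x,y,w,hh=cv2.boundingRect(m);print(n,nm,(x,y,w,hh),'mid col',x+w/2-.5)
        print([(yy,float(np.nonzero(m[yy])[0].min()+np.nonzero(m[yy])[0].max())/2, int(np.ptp(np.nonzero(m[yy])[0]))) for yy in range(y,y+hh,5) if m[yy].any()])
    E=c['extrinsics'];K=np.array([[c['fx'],0,c['cx']],[0,c['fy'],c['cy']],[0,0,1]])
    for P in ([.558,-.017,.0],[.558,-.017,.035],[.558,-.017,.11]): print('axis',P[2],cv2.projectPoints(np.array([P]),cv2.Rodrigues(E[:3,:3])[0],E[:3,3],K,c['D'])[0].ravel())
E
```

```text
clock: 14.63
tool_pos: [0.5594, -0.0151, 0.0946]
eef_rot: [0.231, 0.973, 0.0, 0.001]
contact_force: [-1.3, -0.5, -0.5]
opening: 0.282
finger_force: 50.0
[ 0.55938607 -0.01508387  0.09458825] [-1.29465686 -0.5457437  -0.46281082]
scene orange (301, 182, 25, 40) mid col 313.0
[(182, 307.5, 1), (187, 313.5, 23), (192, 313.0, 24), (197, 313.0, 22), (202, 313.0, 22), (207, 313.0, 22), (212, 313.0, 22), (217, 313.0, 20)]
scene blue (296, 218, 32, 18) mid col 311.5
[(218, 298.5, 1), (223, 311.5, 31), (228, 311.0, 28), (233, 312.0, 20)]
axis 0.0 [311.41918391 224.97796992]
axis 0.035 [311.66086066 214.17935463]
axis 0.11 [312.20958242 189.69333308]
side orange (301, 181, 22, 40) mid col 311.5
[(181, 320.5, 1), (186, 305.0, 2), (191, 303.0, 2), (196, 303.0, 4), (201, 312.0, 20), (206, 312.0, 20), (211, 312.0, 20), (216, 312.5, 19)]
side blue (299, 192, 29, 41) mid col 313.0
[(192, 305.0, 0), (202, 309.5, 7), (212, 323.0, 0), (217, 312.5, 27), (222, 312.5, 27), (227, 312.5, 23), (232, 312.0, 8)]
axis 0.0 [311.21792032 221.17144939]
axis 0.035 [311.1389169  213.69162665]
axis 0.11 [310.95849764 196.63833818]
```

```bash
python3 -m creep '[{"grip":-1,"tx":-0.1,"ty":-0.2,"tz":0,"spin":0},{"grip":-1,"tx":0,"ty":0,"tz":0.3,"spin":0},{"grip":-1,"tx":0,"ty":0,"tz":0.3,"spin":0},{"grip":-1,"tx":0,"ty":0,"tz":0.2,"spin":0},{"grip":-1,"tx":0,"ty":0,"tz":0.2,"spin":0},{"grip":-1,"tx":0,"ty":0,"tz":0,"spin":0},{"grip":-1,"tx":0,"ty":0,"tz":0,"spin":0}]'
```

```text
clock: 15.32
tool_pos: [0.5586, -0.0172, 0.0837]
eef_rot: [0.231, 0.973, 0.0, -0.0]
contact_force: [-0.7, -0.4, -2.8]
opening: 0.282
finger_force: 50.0
```

```bash
python3 -m creep '[{"grip":-1,"tx":0,"ty":0,"tz":0.3,"spin":0},{"grip":-1,"tx":0,"ty":0,"tz":0.2,"spin":0},{"grip":-1,"tx":0,"ty":0,"tz":0,"spin":0}]' 60; python3 -m creep '[{"grip":-1,"tx":0,"ty":0,"tz":0.2,"spin":0},{"grip":-1,"tx":0,"ty":0,"tz":0.1,"spin":0},{"grip":-1,"tx":0,"ty":0,"tz":0,"spin":0}]'
```

```text
clock: 15.57
tool_pos: [0.5602, -0.0174, 0.0798]
eef_rot: [0.231, 0.973, 0.0, 0.001]
contact_force: [0.3, -0.7, 4.8]
opening: 0.282
finger_force: 60.0
clock: 15.82
tool_pos: [0.5601, -0.0174, 0.077]
eef_rot: [0.231, 0.973, 0.0, 0.001]
contact_force: [0.7, -1.2, 4.8]
opening: 0.276
finger_force: 60.0
```

```bash
python3 -m creep '[{"grip":-1,"tx":0,"ty":0,"tz":0.2,"spin":0},{"grip":-1,"tx":0,"ty":0,"tz":0.1,"spin":0},{"grip":-1,"tx":0,"ty":0,"tz":0,"spin":0}]'; python3 -m creep '[{"grip":-1,"tx":0,"ty":0,"tz":0.2,"spin":0},{"grip":-1,"tx":0,"ty":0,"tz":0.2,"spin":0},{"grip":-1,"tx":0,"ty":0,"tz":0,"spin":0}]'
```

```text
clock: 16.07
tool_pos: [0.5588, -0.0171, 0.072]
eef_rot: [0.231, 0.973, 0.0, -0.0]
contact_force: [2.5, 1.0, -11.4]
opening: 0.287
finger_force: 60.0
clock: 16.32
tool_pos: [0.5586, -0.0173, 0.0686]
eef_rot: [0.231, 0.973, -0.0, -0.0]
contact_force: [0.5, -0.7, -1.4]
opening: 0.277
finger_force: 60.0
```

It snapped through: the force swung to -11 N and the rim is now at about 12 mm. Next I'll press onto the ring.

```bash
python3 -m creep '[{"grip":-1,"tx":0,"ty":0,"tz":0.2,"spin":0},{"grip":-1,"tx":0,"ty":0,"tz":0.2,"spin":0},{"grip":-1,"tx":0,"ty":0,"tz":0,"spin":0},{"grip":-1,"tx":0,"ty":0,"tz":0,"spin":0},{"grip":-1,"tx":0,"ty":0,"tz":0,"spin":0},{"grip":-1,"tx":0,"ty":0,"tz":0,"spin":0}]'
```

```text
clock: 16.82
tool_pos: [0.5592, -0.0175, 0.066]
eef_rot: [0.231, 0.973, -0.0, 0.001]
contact_force: [-1.1, -0.6, 7.1]
opening: 0.279
finger_force: 60.0
```

```bash
python3 -m creep '[{"grip":-1,"tx":0,"ty":0,"tz":0.15,"spin":0},{"grip":-1,"tx":0,"ty":0,"tz":0,"spin":0},{"grip":-1,"tx":0,"ty":0,"tz":0,"spin":0},{"grip":-1,"tx":0,"ty":0,"tz":0,"spin":0},{"grip":-1,"tx":0,"ty":0,"tz":0,"spin":0},{"grip":-1,"tx":0,"ty":0,"tz":0,"spin":0}]'
```

```text
clock: 17.32
tool_pos: [0.5594, -0.0175, 0.065]
eef_rot: [0.231, 0.973, -0.0, 0.001]
contact_force: [-1.4, -0.6, 12.4]
opening: 0.28
finger_force: 60.0
```

The cover is pressed down with about 12 N and the reading is steady, so I'm handing in.

```bash
python3 -c "
from plant import workorder
print(workorder.finish_job())"
```

```text
the job is handed in; nothing more can be done
None
```

I handed the job in at 17.3 s on the robot's clock: the red-capped vial is seated in the bore, and the orange cover is snapped past the catches and held on the sealing ring with about 12 N; the verdict wasn't shown, and I took no final picture of the other vials or the bowl.

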